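Put the cleaned microscope optics back in their storage trays

TASK

Sort the cleaned microscope optics into their storage trays: the two objectives with a yellow ring into the yellow-framed tray, the two with a blue ring into the blue-framed tray (whether the barrel is black or bright does not matter), and the loose eyepiece into the free well beside the one already stored. Each must end standing upright, lens up, fully down in a well of its own and let go. Keep the optics upright, set them down rather than dropping them, and leave the stored eyepiece and the oil bottle where they are.

Things in the scene. Friction and masses are not known exactly. Their poses are not given: they have to be found in the camera images.
- objective_yellow_black: Loose microscope objective with a black barrel and a yellow ring, standing on its thread, lens up, round about z. Thread 20 mm diameter, 5 mm long, at the bottom; straight barrel 26 mm diameter from 5 to 36 mm up (grip here); coloured ring and sloping shoulder at 32 to 39 mm; nose 15 mm diameter to 47 mm. 0.1 kg. Origin: centre of the underside; z up through the lens.
- objective_yellow_bright: Loose microscope objective with a bright metal barrel and a yellow ring, standing on its thread, lens up, round about z. Thread 20 mm diameter, 5 mm long, at the bottom; straight barrel 26 mm diameter from 5 to 36 mm up (grip here); coloured ring and sloping shoulder at 32 to 39 mm; nose 15 mm diameter to 47 mm. 0.1 kg. Origin: centre of the underside; z up through the lens.
- objective_blue_black: Loose microscope objective with a black barrel and a blue ring, standing on its thread, lens up, round about z. Thread 20 mm diameter, 5 mm long, at the bottom; straight barrel 26 mm diameter from 5 to 36 mm up (grip here); coloured ring and sloping shoulder at 32 to 39 mm; nose 15 mm diameter to 53 mm. 0.1 kg. Origin: centre of the underside; z up through the lens.
- objective_blue_bright: Loose microscope objective with a bright metal barrel and a blue ring, standing on its thread, lens up, round about z. Thread 20 mm diameter, 5 mm long, at the bottom; straight barrel 26 mm diameter from 5 to 36 mm up (grip here); coloured ring and sloping shoulder at 32 to 39 mm; nose 15 mm diameter to 53 mm. 0.1 kg. Origin: centre of the underside; z up through the lens.
- eyepiece: The loose eyepiece, standing on its tube on the bench mat, eye lens up. 54 mm tall, round about its z axis: bright tube 30 mm diameter up to 28 mm, black head 38 mm diameter from 28 to 54 mm with a wide lens in its top. About 0.09 kg. Origin: centre of the underside; z up through the eye lens.
- tray_yellow: Fixed storage tray, yellow frame round a black insert, 72 mm (own x) by 130 mm (own y), 9 mm high, flat top with two round wells with pale grey floors, 40 mm diameter, 5 mm deep (floor 4 mm above the underside), centres at own y = -31 and +31 mm. Both wells are empty at the start; each takes one objective. Origin: centre of the underside, on the bench; z up.
- tray_blue: Fixed storage tray, blue frame round a black insert, 72 mm (own x) by 130 mm (own y), 9 mm high, flat top with two round wells with pale grey floors, 40 mm diameter, 5 mm deep (floor 4 mm above the underside), centres at own y = -31 and +31 mm. Both wells are empty at the start; each takes one objective. Origin: centre of the underside, on the bench; z up.
- tray_eyepieces: Fixed storage tray, bright metal-coloured frame round a black insert, 82 mm (own x) by 146 mm (own y), 9 mm high, flat top with two round wells with pale grey floors, 50 mm diameter, 5 mm deep (floor 4 mm above the underside), centres at own y = -34 and +34 mm. The well at +34 mm already holds the stored eyepiece; the one at -34 mm is free. Origin: centre of the underside, on the bench; z up.
- stored_eyepiece: The other eyepiece of the pair, already standing in one well of the eyepiece tray, loose; leave it there. 54 mm tall, round about its z axis: bright tube 30 mm diameter up to 28 mm, black head 38 mm diameter from 28 to 54 mm with a wide lens in its top. About 0.09 kg. Origin: centre of the underside; z up through the eye lens.
- oil_bottle: Small amber bottle with a paper label and black cap, 28 mm diameter, 62 mm tall, standing loose among the optics on the mat; leave it there. Origin: centre of the underside; z up.

How it is judged (in metres and radians):
At the end, for the whole second after the job is handed in: Yellow-ringed objectives in the yellow tray's wells, blue-ringed in the blue tray's, loose eyepiece in the free eyepiece well: each within 12 mm of its well centre in tray x and y, underside within 2.5 mm of the well floor, upright within 7 degrees, at rest, released (x of objective_yellow_black in the frame of tray_yellow between -0.012 and 0.012 m and (y of objective_yellow_black in the frame of tray_yellow between -0.043 and -0.019 m or y of objective_yellow_black in the frame of tray_yellow between 0.019 and 0.043 m) and z of each of objective_yellow_black, objective_yellow_bright in the frame of tray_yellow below 0.0065 m and angle between each of objective_yellow_black, objective_yellow_bright, objective_blue_black, objective_blue_bright, eyepiece's own z axis and vertical below 0.12 rad and linear speed of each of objective_yellow_black, objective_yellow_bright, objective_blue_black, objective_blue_bright, eyepiece below 0.02 m/s and x of objective_yellow_bright in the frame of tray_yellow between -0.012 and 0.012 m and (y of objective_yellow_bright in the frame of tray_yellow between -0.043 and -0.019 m or y of objective_yellow_bright in the frame of tray_yellow between 0.019 and 0.043 m) and x of objective_blue_black in the frame of tray_blue between -0.012 and 0.012 m and (y of objective_blue_black in the frame of tray_blue between -0.043 and -0.019 m or y of objective_blue_black in the frame of tray_blue between 0.019 and 0.043 m) and z of each of objective_blue_black, objective_blue_bright in the frame of tray_blue below 0.0065 m and x of objective_blue_bright in the frame of tray_blue between -0.012 and 0.012 m and (y of objective_blue_bright in the frame of tray_blue between -0.043 and -0.019 m or y of objective_blue_bright in the frame of tray_blue between 0.019 and 0.043 m) and x of eyepiece in the frame of tray_eyepieces between -0.012 and 0.012 m and (y of eyepiece in the frame of tray_eyepieces between -0.046 and -0.022 m or y of eyepiece in the frame of tray_eyepieces between 0.022 and 0.046 m) and z of eyepiece in the frame of tray_eyepieces below 0.0065 m); the robot touches nothing.
It fails at once if an optic falls: it moves faster than 0.9 m/s while the fingers are not on it (a drop from over 4 cm) ((linear speed of objective_yellow_black above 0.9 m/s and contact force between the fingers and objective_yellow_black below 0.05 N) or (linear speed of objective_yellow_bright above 0.9 m/s and contact force between the fingers and objective_yellow_bright below 0.05 N) or (linear speed of objective_blue_black above 0.9 m/s and contact force between the fingers and objective_blue_black below 0.05 N) or (linear speed of objective_blue_bright above 0.9 m/s and contact force between the fingers and objective_blue_bright below 0.05 N) or (linear speed of eyepiece above 0.9 m/s and contact force between the fingers and eyepiece below 0.05 N)).
It fails at once if an optic is tipped more than 45 degrees (angle between any of objective_yellow_black, objective_yellow_bright, objective_blue_black, objective_blue_bright, eyepiece's own z axis and vertical above 0.785 rad).
It fails at once if the eyepiece that is already stored is shifted more than 12 mm or tipped (distance of stored_eyepiece from where it was at the start of the episode above 0.012 m or angle between stored_eyepiece's own z axis and vertical above 0.3 rad).
It fails at once if the oil bottle is shifted more than 20 mm or tipped (distance of oil_bottle from where it was at the start of the episode above 0.02 m or angle between oil_bottle's own z axis and vertical above 0.35 rad).
It also fails if it takes over 125 s, if anything falls off the work surface, if the arm or the gripper's body presses on something with over 40 N, if the wrist force passes 120 N, or if a joint passes its speed limit or range.

ROBOT

A 7-joint arm with a two-finger parallel gripper is mounted at the origin on the work surface. World frame = base frame: x ahead of the robot, y to its left, z up, the work surface at z = 0. Lengths are in m, angles in degrees, forces in N, time in s.
With the tool pointing down it reaches from about 0.35 to 0.9 m from the base axis. Payload 8.1 kg.
Tool frame: the origin (TCP) lies midway between the tips of the shut fingers; the grasp point (between the pads) lies 19 mm behind it; z points along the fingers, y is the direction in which the jaws open and shut (so a half turn about z gives the same grasp; the last joint's range is limited). The gripper opens to 92 mm and grips with 3 to 60 N. Pads are 19 mm wide; open, the fingers measure 130 mm over their backs; the gripper's body (75 mm by 190 mm) begins 47 mm behind the grasp point.
Start: joints at [-70.565, 24.895, 1.432, 90.138, -0.665, 64.973, -4.303], TCP at [0.267, 0.565, 0.227] pointing down, gripper open.
Joint ranges: [-149.89, 149.89], [-25.12, 119.58], [-72.63, 75.52], [4.76, 147.25], [-75.54, 255.54], [6.69, 114.76], [-157.13, 157.13]. Speed limits (degrees/s): [127.2, 127.2, 172.46, 172.46, 180, 180, 180].

INTERFACE

Orientations are given as [roll, pitch, yaw] about the fixed x, y, z axes, in that order (R = Rz(yaw) Ry(pitch) Rx(roll)).
In Python, from station import readout, viewer, order, nets gives the robot as it stands.
- The arm moves only by the tool drive_tool, never from a script. Its argument "plan" is text: rows parted by semicolons, each of 6 numbers parted by spaces: the shift along the tool's x, y, z in m, then the turn, a rotation vector about the tool's x, y, z in rad. In form: dx dy dz ax ay az; .... A call has exactly 10 rows; each row is the pose to reach, as a shift and turn from the pose commanded when the call began, along the tool's axes at that moment; what a row does not reach only later rows make up. A row lasts 1/12 s, in which the tool goes at most 41.7 mm and 7.16 degrees, less where a joint would pass 70% of its speed; a pose out of reach is approached as far as the arm can. A call with a gripper value outside its range is refused whole. "claw" is the opening, from -1 (shut) to 1 (fully open), set as the call begins (left out, the last holds). The fingers move at their own pace and stop on an object; "squeeze" is the grip in N (left out, the last holds). Time passes only in rows, so rows that repeat a pose let the fingers close, or fill a call up. It gives the time, the measured TCP pose, the force and the opening at its end, in the units of the state.
- readout.state(): the state, without advancing time (a new reading comes with each control period).
- viewer.grab_frame(name): name is "scene" or "top" or "wrist"; returns a dict with "color" (420x560x3 uint8, blue, green, red), "fx", "fy", "cx", "cy" (pixels), "view" (4x4, takes a point from world to camera coordinates); the wrist camera has in their place "T_tool_cam" (4x4, takes a point from camera to tool coordinates, whose origin is the TCP and whose axes are the flange's). Camera axes: x right, y down, z forward; pixel columns grow to the right and rows downward; lengths in m; the calibration is good to about 2 mm. A picture is of the moment at which its call begins: read the wrist's pose just before it. There is no depth.
- order.job_done(): hands the job in, once; it reports no verdict.
Trained networks look in a picture, given as the dict that the camera call returned (one of the last four; its "shot" number tells which), for a name from the list of things; names that differ only in an ending like _2 or _b are one class to them, and where a whole thing is asked for, a point or a joint stands for the part that bears it (a point fixed in the world has none). Each returns a list of dicts, best first, with "confidence" (0 to 1); they miss things now and then, are a little off and sometimes report something else, mostly with a low value. They report only what shows in the picture. A call takes as long as a camera call.
- nets.boxes_of(name, picture): "location" ([column, row] in pixels, amid what is visible of it).
- nets.spot_point(name, picture): "location" ([column, row] in pixels: a listed point, or the origin of a listed thing).
The state is a dict: "time_s": time; "qpos": joint angles; "joint_vel": joint speeds; "tau": joint torques, N m; "tool_pos": TCP position; "eef_rot": TCP orientation; "wrist_force": force on the tool from outside, world axes, zero at the start; "torque": the same for the moment, N m; "gripper_width": finger opening in m.
Only numpy, scipy, OpenCV 4.12 (cv2) and the standard library are available. Lean on these libraries where they do the work, as an engineer would, in place of code of your own. Each camera call takes 0.05 s, during which the arm holds its last target.

## Working session

There is one attempt and no reset: what is moved stays moved. The work goes in short steps, Python scripts to look and compute and a tool call to move; the robot and the scene stay as the last step left them, time stands still between calls to the robot, and variables do not carry over. Pictures are saved under pics/ and viewed, and the job is handed in when it is done.

Besides the shell and the picture viewer there is one more tool, called after "Call:" by a JSON object that holds its "op" and its "data", one argument or row to a line. drive_tool: Moves the arm, as the interface text tells. Its arguments: {"type":"object","properties":{"plan":{"type":"string"},"claw":{"type":"number"},"squeeze":{"type":"number"}},"required":["plan"]}

```bash
mkdir -p pics; ls; python3 - <<'E'
from station import readout, viewer, order, nets
import cv2
print(readout.state())
for n in ("scene","top"):
    f=viewer.grab_frame(n); cv2.imwrite(f"pics/{n}0.png",f["color"]); print(n,f["fx"],f["fy"],f["cx"],f["cy"],f["view"],f.keys())
E
```

```text
pics
{'time_s': 0.0, 'qpos': array([-70.56515593,  24.93644537,   1.43095318,  90.18742711,
        -0.6651276 ,  64.97366737,  -4.30173061]), 'joint_vel': array([-0.06435995,  0.10510299, -0.0360511 , -0.04004193, -0.13195292,
       -0.01602575, -0.0399061 ]), 'tau': array([ 4.98838654e-04, -6.67847514e+01,  9.85354856e-01, -3.14465046e+01,
       -6.05908153e-02,  4.24594141e-02,  1.41955184e-04]), 'tool_pos': array([0.26706654, 0.56451466, 0.22595636]), 'eef_rot': array([-1.79911108e+02,  7.70609821e-03,  1.54683508e+02]), 'wrist_force': array([-0.31687692,  0.03464537, -0.5625698 ]), 'torque': array([-0.02415347, -0.0112954 , -0.05891194]), 'gripper_width': 0.09189711687094232}
scene 420.4359747851023 420.4359747851023 284.33896955617337 211.00389161666524 [[ 0.11551008  0.99321354 -0.01357504 -0.07847874]
 [ 0.81006475 -0.10210154 -0.57738235 -0.41194773]
 [-0.57485     0.05569682 -0.81636103  1.00504437]
 [ 0.          0.          0.          1.        ]] dict_keys(['color', 'fx', 'fy', 'cx', 'cy', 'view', 'shot'])
top 514.7160499978086 514.7160499978086 289.1727384052707 211.6067889639247 [[ 0.02764941 -0.99924143  0.02742392 -0.0078776 ]
 [-0.99134018 -0.03093337 -0.12762359  0.54186089]
 [ 0.1283751  -0.02365771 -0.99144347  0.75025918]
 [ 0.          0.          0.          1.        ]] dict_keys(['color', 'fx', 'fy', 'cx', 'cy', 'view', 'shot'])
```

View pics/scene0.png

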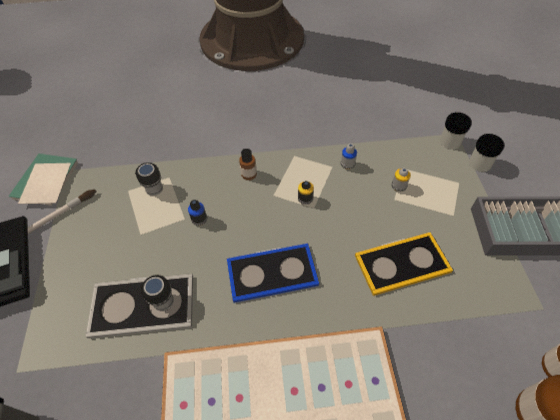

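View pics/top0.png

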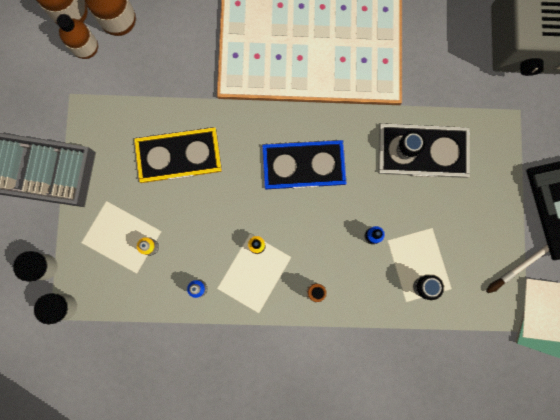

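```bash
cat > h.py <<'E'
import numpy as np, cv2
from station import readout, viewer, order, nets
def ray(f,px):
    V=np.array(f["view"]); R=V[:3,:3]; c=-R.T@V[:3,3]
    d=R.T@np.array([(px[0]-f["cx"])/f["fx"],(px[1]-f["cy"])/f["fy"],1.]); return c,d
def atz(f,px,z):
    c,d=ray(f,px); return c+d*(z-c[2])/d[2]
def proj(f,p):
    V=np.array(f["view"]); q=V[:3,:3]@np.array(p)+V[:3,3]
    return np.array([f["fx"]*q[0]/q[2]+f["cx"],f["fy"]*q[1]/q[2]+f["cy"]])
E
python3 - <<'E'
from h import *
np.set_printoptions(precision=4,suppress=True)
F={n:viewer.grab_frame(n) for n in ("scene","top")}
for n in "objective_yellow_black objective_yellow_bright objective_blue_black objective_blue_bright eyepiece tray_yellow tray_blue tray_eyepieces stored_eyepiece oil_bottle".split():
    for c in F:
        r=nets.spot_point(n,F[c])
        for d in r[:3]: print(n,c,round(d["confidence"],2),np.array(d["location"]),atz(F[c],d["location"],0.004 if 'stored' in n else 0.)[:2])
for c in F:
  im=F[c]["color"]; cv2.imwrite(f"pics/{c}_z.png",cv2.resize(im[90:340],None,fx=1.42,fy=1.42) if 0 else im)
im=F["top"]["color"]
cv2.imwrite("pics/tA.png",cv2.resize(im[120:310,80:280],None,fx=4,fy=3,interpolation=cv2.INTER_CUBIC))
cv2.imwrite("pics/tB.png",cv2.resize(im[120:310,280:480],None,fx=4,fy=3,interpolation=cv2.INTER_CUBIC))
E
```

```text
objective_yellow_black scene 0.81 [304.4 201.4] [0.4952 0.0562]
objective_yellow_black scene 0.64 [274.8 271.5] [ 0.6224 -0.0081]
objective_yellow_black top 0.65 [255.1 247.6] [0.4875 0.0594]
objective_yellow_bright scene 0.74 [398.2 186.1] [0.4827 0.2247]
objective_yellow_bright top 0.88 [148.7 245.7] [0.4856 0.226 ]
objective_blue_black scene 0.54 [199.5 220.5] [ 0.5126 -0.1235]
objective_blue_black top 0.78 [370.5 238.8] [ 0.5068 -0.1232]
objective_blue_bright scene 0.75 [344.8 166.8] [0.4266 0.1405]
objective_blue_bright scene 0.38 [143.1 305.2] [ 0.6535 -0.206 ]
objective_blue_bright top 0.7 [201.6 287.7] [0.4227 0.1402]
eyepiece scene 0.68 [154.7 190.4] [ 0.4382 -0.2023]
eyepiece top 0.75 [420.7 286.2] [ 0.4344 -0.2032]
tray_yellow scene 0.6 [403.1 262.5] [0.6313 0.1912]
tray_yellow top 0.73 [179.  152.3] [0.6369 0.187 ]
tray_blue scene 0.89 [272.4 273.6] [ 0.6255 -0.0122]
tray_blue top 0.82 [302.7 164.8] [ 0.6232 -0.0125]
tray_eyepieces scene 0.77 [141.5 305.2] [ 0.6532 -0.2083]
tray_eyepieces scene 0.62 [250.8 174.2] [ 0.4224 -0.0312]
tray_eyepieces top 0.65 [420.2 150. ] [ 0.6543 -0.2035]
stored_eyepiece scene 0.65 [163.3 301.2] [ 0.6526 -0.1756]
stored_eyepiece top 0.91 [407.8 151.7] [ 0.6497 -0.1822]
oil_bottle scene 0.55 [248.  172.9] [ 0.4187 -0.036 ]
oil_bottle top 0.76 [314.2 293.8] [ 0.4181 -0.0355]
```

```bash
python3 - <<'E'
from h import *
np.set_printoptions(precision=4,suppress=True)
f=viewer.grab_frame("top"); im=f["color"].astype(int)
hsv=cv2.cvtColor(f["color"],cv2.COLOR_BGR2HSV)
# well ellipses: bright gray blobs within trays
g=cv2.cvtColor(f["color"],cv2.COLOR_BGR2GRAY)
for name,x0,x1,y0,y1 in (("Y",142,214,135,176),("B",270,340,148,184),("E",387,464,130,170)):
    m=np.zeros_like(g); m[y0:y1,x0:x1]=(g[y0:y1,x0:x1]>80)*255
    n,l,s,c=cv2.connectedComponentsWithStats(m)
    for i in range(1,n):
        if s[i,4]>100: print(name,c[i],s[i],atz(f,c[i],.004)[:2])
for nm,lo,hi in (("yel",(20,120,80),(35,255,255)),("blu",(105,130,60),(130,255,255))):
    m=cv2.inRange(hsv,lo,hi)
    n,l,s,c=cv2.connectedComponentsWithStats(m)
    for i in range(1,n):
        if s[i,4]>40: print(nm,c[i],s[i],atz(f,c[i],.0365 if s[i,4]<600 else .009)[:2])
        if s[i,4]>600:
            p=np.argwhere(l==i)[:,::-1].astype(np.float32); r=cv2.minAreaRect(p); b=cv2.boxPoints(r)
            print([atz(f,q,.009)[:2] for q in b])
E
```

```text
Y [157.1961 136.6797] [142 135  44   6 153] [0.6604 0.2224]
Y [196.933  151.9737] [186 141  23  23 418] [0.6375 0.1577]
Y [158.1699 157.4091] [147 147  23  22 418] [0.6265 0.2188]
Y [195.0727 172.8364] [162 168  52   8 220] [0.6034 0.1589]
B [322.7209 163.1796] [312 152  23  23 412] [ 0.626  -0.0444]
B [284.2115 165.4135] [273 154  24  23 416] [0.6203 0.0174]
E [413.6977 141.8682] [405 133  18  18 129] [ 0.6664 -0.1918]
E [398.0975 152.7542] [390 136  25  28 236] [ 0.6474 -0.1663]
E [444.2465 151.1841] [430 137  29  29 641] [ 0.6526 -0.2417]
yel [177.2271 155.1381] [ 134  127   88   56 1101] [0.6301 0.1878]
[array([0.6554, 0.2602]), array([0.6795, 0.1299]), array([0.6062, 0.1164]), array([0.583 , 0.2453])]
yel [145.7688 245.7043] [136 237  19  18 186] [0.4835 0.2214]
yel [256.1957 244.3207] [248 236  17  18 184] [0.4904 0.0564]
blu [303.0721 164.9109] [262 140  84  49 999] [ 0.621  -0.0127]
[array([0.6526, 0.0541]), array([ 0.6649, -0.0758]), array([ 0.592 , -0.0809]), array([0.5803, 0.0475])]
blu [374.8065 234.6387] [367 226  17  17 155] [ 0.5104 -0.123 ]
blu [196.3026 288.4605] [187 280  18  18 152] [0.4222 0.1429]
```

Call:
{"op": "drive_tool", "data": {
  "plan": "-0.034 -0.022 0 0 0 0.113; -0.068 -0.044 0 0 0 0.226; -0.103 -0.065 0 0 0 0.339; -0.137 -0.087 0 0 0 0.452; -0.171 -0.109 0 0 0 0.565; -0.205 -0.131 0 0 0 0.678; -0.239 -0.152 0 0 0 0.790; -0.274 -0.174 0 0 0 0.903; -0.308 -0.196 0 0 0 1.016; -0.342 -0.218 0 0 0 1.129",
  "claw": 0.4
}}

```text
time_s: 2.08
tool_pos: [0.484, 0.2199, 0.2271]
eef_rot: [180.0, -0.0, 89.7]
wrist_force: [0.3, 0.3, -0.0]
gripper_width: 0.0643
```

```bash
python3 - <<'E'
from h import *
np.set_printoptions(precision=4,suppress=True)
s=readout.state(); f=viewer.grab_frame("wrist"); cv2.imwrite("pics/w1.png",f["color"])
print(s["tool_pos"],s["eef_rot"]); print(f["T_tool_cam"],f["fx"],f["cx"],f["cy"])
E
```

```text
[0.484  0.2199 0.2271] [179.964   -0.0363  89.683 ]
[[-0.     -0.9622 -0.2725  0.0744]
 [ 1.     -0.0003  0.001   0.0007]
 [-0.0011 -0.2725  0.9622 -0.1576]
 [ 0.      0.      0.      1.    ]] 350.73637890695977 279.185786005441 207.23728955107376
```

View pics/w1.png

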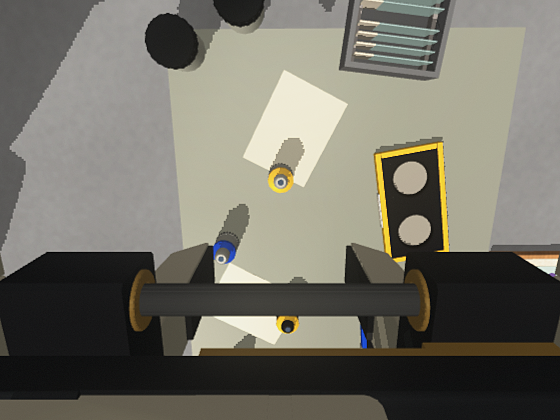

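```bash
cat >> h.py <<'E'
from scipy.spatial.transform import Rotation as Ro
def wframe():
    s=readout.state(); f=viewer.grab_frame("wrist")
    T=np.eye(4); T[:3,:3]=Ro.from_euler("xyz",s["eef_rot"],degrees=True).as_matrix(); T[:3,3]=s["tool_pos"]
    f["view"]=np.linalg.inv(T@np.array(f["T_tool_cam"])); return s,f
def blobs(f):
    hsv=cv2.cvtColor(f["color"],cv2.COLOR_BGR2HSV)
    for nm,lo,hi in (("yel",(20,120,80),(35,255,255)),("blu",(105,130,60),(130,255,255))):
        n,l,s,c=cv2.connectedComponentsWithStats(cv2.inRange(hsv,lo,hi))
        for i in range(1,n):
            if 40<s[i,4]<1500 : print(nm,c[i],s[i],atz(f,c[i],.0365)[:2])
    g=cv2.cvtColor(f["color"],cv2.COLOR_BGR2GRAY)
E
python3 - <<'E'
from h import *
np.set_printoptions(precision=4,suppress=True)
s,f=wframe(); blobs(f)
print("nose",atz(f,(281.5,181.5),.047),atz(f,(410,178),.004),atz(f,(415,230),.004))
E
```

```text
yel [274.8793 169.7385] [262 158  26  26 348] [0.4863 0.2254]
yel [284.8025 320.3086] [274 316  23  10  81] [0.493  0.0521]
blu [220.9561 241.0263] [208 233  24  23 228] [0.4271 0.1504]
blu [362.5111 337.3889] [360 325   7  23  90] [0.5825 0.0271]
nose [0.4926 0.2154 0.047 ] [0.6351 0.2069 0.004 ] [0.6457 0.1457 0.004 ]
```

```bash
python3 - <<'E'
from h import *
np.set_printoptions(precision=4,suppress=True)
s,f=wframe(); blobs(f); print(s["tool_pos"],s["eef_rot"],s["time_s"],s["joint_vel"])
im=f["color"]
cv2.imwrite("pics/w2.png",im)
cv2.imwrite("pics/w2z.png",cv2.resize(im[130:270,190:460],None,fx=2.9,fy=2.9,interpolation=cv2.INTER_CUBIC))
for n in ("objective_yellow_bright","objective_blue_bright"):
    print([(d["confidence"],d["location"],atz(f,d["location"],0)[:2]) for d in nets.spot_point(n,f)])
g=cv2.cvtColor(im,cv2.COLOR_BGR2GRAY)
m=np.zeros_like(g); m[140:255,380:445]=(g[140:255,380:445]>80)*255
n,l,s,c=cv2.connectedComponentsWithStats(m)
for i in range(1,n):
    if s[i,4]>300: print(c[i],s[i],atz(f,c[i],.004)[:2])
E
```

```text
yel [276.7775 173.315 ] [264 161  26  27 346] [0.4861 0.2252]
yel [285.213  321.2315] [275 316  22  13 108] [0.4929 0.0546]
blu [222.8119 243.5642] [209 236  24  23 218] [0.4275 0.1505]
blu [362.3085 337.3617] [360 325   6  23  94] [0.5819 0.0317]
[0.4868 0.2145 0.2274] [179.8392   0.129   89.1651] 2.1833 [-3.2665  0.1271 -6.1428 -0.0624 -1.1786  0.2385  1.3162]
[(0.7, [277.1, 168.6], array([0.4864, 0.2238])), (0.2, [405.8, 193.2], array([0.6313, 0.1935]))]
[(0.75, [224.9, 234.9], array([0.4242, 0.1467]))]
[415.3626 196.361 ] [ 380  140   65  115 1842] [0.6409 0.1907]
[406.8833 170.5389] [390 154  34  34 900] [0.6288 0.2201]
[412.1468 223.1684] [396 208  33  31 790] [0.6401 0.1591]
```

View pics/w2z.png

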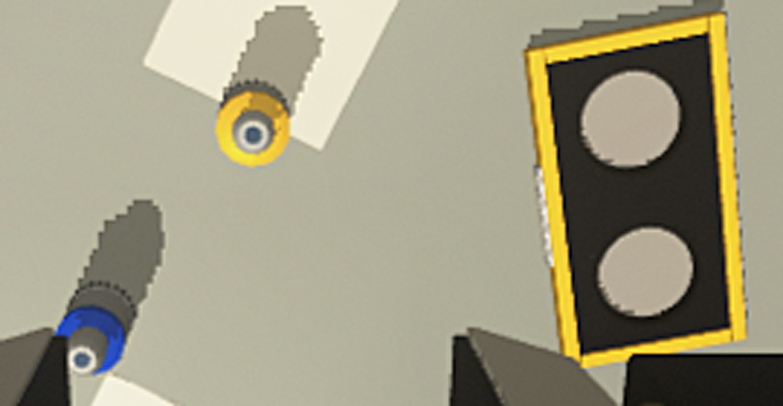

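Call:
{"op": "drive_tool", "data": {
  "plan": "0.001 0.001 0.03 0 0 0; 0.001 0.001 0.06 0 0 0; 0.001 0.001 0.09 0 0 0; 0.001 0.001 0.12 0 0 0; 0.001 0.001 0.15 0 0 0; 0.001 0.001 0.178 0 0 0; 0.001 0.001 0.198 0 0 0; 0.001 0.001 0.211 0 0 0; 0.001 0.001 0.218 0 0 0; 0.001 0.001 0.22 0 0 0"
}}

```text
time_s: 3.17
tool_pos: [0.4829, 0.2238, 0.0056]
eef_rot: [-179.9, 0.0, 90.1]
wrist_force: [-0.2, 0.3, 0.4]
gripper_width: 0.0644
```

```bash
python3 - <<'E'
from h import *
s,f=wframe(); print(s["tool_pos"],s["eef_rot"]); cv2.imwrite("pics/w3.png",f["color"])
E
```

```text
[0.48289298 0.22380105 0.00555982] [-1.79882662e+02  1.87347398e-02  9.01497955e+01]
```

View pics/w3.png

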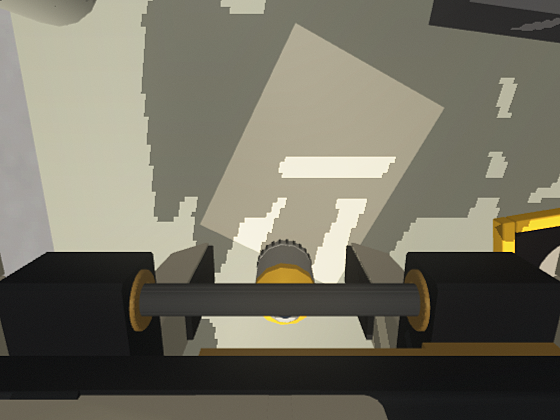

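Call:
{"op": "drive_tool", "data": {
  "plan": "0 0 0 0 0 0; 0 0 0 0 0 0; 0 0 0 0 0 0; 0 0 0 0 0 0; 0 0 0 0 0 0; 0 0 0 0 0 0; 0 0 0 0 0 0; 0 0 0 0 0 0; 0 0 0 0 0 0; 0 0 0 0 0 0",
  "claw": -1,
  "squeeze": 15
}}

```text
time_s: 4.05
tool_pos: [0.4845, 0.2228, 0.007]
eef_rot: [180.0, -0.0, 90.0]
wrist_force: [-0.5, -0.9, 5.8]
gripper_width: 0.0258
```

Call:
{"op": "drive_tool", "data": {
  "plan": "0 0 -0.015 0 0 0; 0 0 -0.035 0 0 0; 0 0.005 -0.045 0 0 0; 0 0.025 -0.05 0 0 0; -0.001 0.055 -0.05 0 0 0; -0.002 0.085 -0.05 0 0 0; -0.003 0.115 -0.05 0 0 0; -0.003 0.133 -0.05 0 0 0; -0.003 0.141 -0.05 0 0 0; -0.003 0.143 -0.05 0 0 0"
}}

```text
time_s: 4.88
tool_pos: [0.628, 0.219, 0.056]
eef_rot: [-180.0, 0.0, 89.9]
wrist_force: [-0.4, -0.2, -1.5]
gripper_width: 0.0254
```

Call:
{"op": "drive_tool", "data": {
  "plan": "0 0 0 0 0 0; 0 0 0.005 0 0 0; 0 0 0.013 0 0 0; 0 0 0.021 0 0 0; 0 0 0.029 0 0 0; 0 0 0.035 0 0 0; 0 0 0.039 0 0 0; 0 0 0.041 0 0 0; 0 0 0.041 0 0 0; 0 0 0.041 0 0 0"
}}

```text
time_s: 5.72
tool_pos: [0.6273, 0.2197, 0.0158]
eef_rot: [180.0, -0.0, 90.0]
wrist_force: [-0.2, 0.8, -0.9]
gripper_width: 0.0252
```

```bash
python3 - <<'E'
from h import *
s,f=wframe(); print(s["tool_pos"],s["eef_rot"],s["wrist_force"],s["gripper_width"]); cv2.imwrite("pics/w4.png",f["color"])
f=viewer.grab_frame("scene"); cv2.imwrite("pics/s4.png",cv2.resize(f["color"][130:330,250:500],None,fx=3,fy=3))
E
```

```text
[0.62733501 0.21965811 0.01580982] [ 1.79989548e+02 -2.62716383e-03  8.99910693e+01] [-0.1858284   0.7715893  -0.90150957] 0.02523955152009254
```

View pics/s4.png

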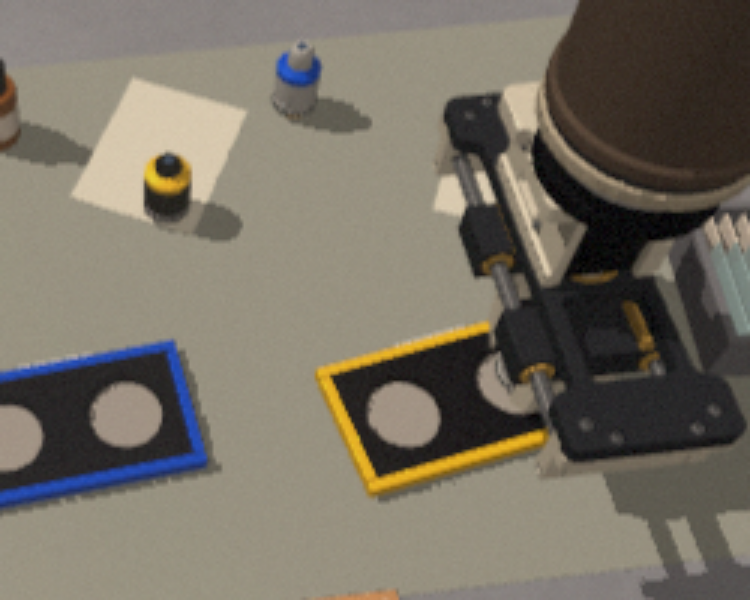

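View pics/w4.png

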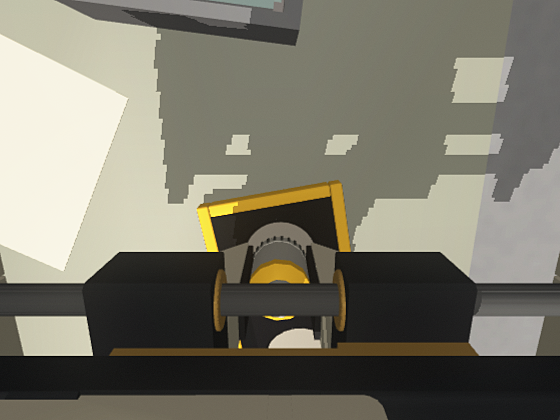

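Call:
{"op": "drive_tool", "data": {
  "plan": "0 0 0.001 0 0 0; 0 0 0.002 0 0 0; 0 0 0.003 0 0 0; 0 0 0.004 0 0 0; 0 0 0.0045 0 0 0; 0 0 0.005 0 0 0; 0 0 0.005 0 0 0; 0 0 0.005 0 0 0; 0 0 0.005 0 0 0; 0 0 0.005 0 0 0"
}}

```text
time_s: 6.65
tool_pos: [0.6271, 0.2197, 0.0111]
eef_rot: [-180.0, -0.0, 90.0]
wrist_force: [-3.0, -1.3, 5.4]
gripper_width: 0.0255
```

Call:
{"op": "drive_tool", "data": {
  "plan": "0 0 0 0 0 0; 0 0 0 0 0 0; 0 0 0 0 0 0; 0 0 0 0 0 0; 0 0 0 0 0 0; 0 0 -0.002 0 0 0; 0 0 -0.01 0 0 0; 0 0 -0.03 0 0 0; 0 0 -0.06 0 0 0; 0 0 -0.09 0 0 0",
  "claw": 0.2
}}

```text
time_s: 7.48
tool_pos: [0.6266, 0.2194, 0.1017]
eef_rot: [-179.9, 0.0, 90.0]
wrist_force: [1.1, 0.8, -0.2]
gripper_width: 0.0552
```

Call:
{"op": "drive_tool", "data": {
  "plan": "-0.02 -0.017 -0.02 0 0 0; -0.043 -0.036 -0.03 0 0 0; -0.066 -0.056 -0.03 0 0 0; -0.089 -0.075 -0.03 0 0 0; -0.112 -0.094 -0.03 0 0 0; -0.133 -0.112 -0.03 0 0 0; -0.149 -0.126 -0.03 0 0 0; -0.159 -0.134 -0.03 0 0 0; -0.163 -0.137 -0.03 0 0 0; -0.163 -0.137 -0.03 0 0 0",
  "claw": 0.4
}}

```text
time_s: 8.32
tool_pos: [0.4903, 0.0562, 0.1313]
eef_rot: [180.0, -0.0, 89.9]
wrist_force: [0.3, -1.1, 0.3]
gripper_width: 0.0643
```

```bash
python3 - <<'E'
from h import *
np.set_printoptions(precision=4,suppress=True)
viewer.grab_frame("scene")
s,f=wframe(); print(s["tool_pos"],s["eef_rot"]); blobs(f);cv2.imwrite("pics/w5.png",f["color"])
f=viewer.grab_frame("scene"); cv2.imwrite("pics/s5.png",cv2.resize(f["color"][130:330,250:500],None,fx=3,fy=3))
E
```

```text
[0.491  0.0572 0.1312] [179.928   -0.0374  89.9935]
yel [280.6762 207.86  ] [264 193  34  34 593] [0.4932 0.0597]
blu [183.6075  86.5789] [162  67  38  39 665] [0.427  0.1456]
blu [427.6624 221.1047] [ 387  202   89   60 1490] [0.6044 0.0492]
```

View pics/s5.png

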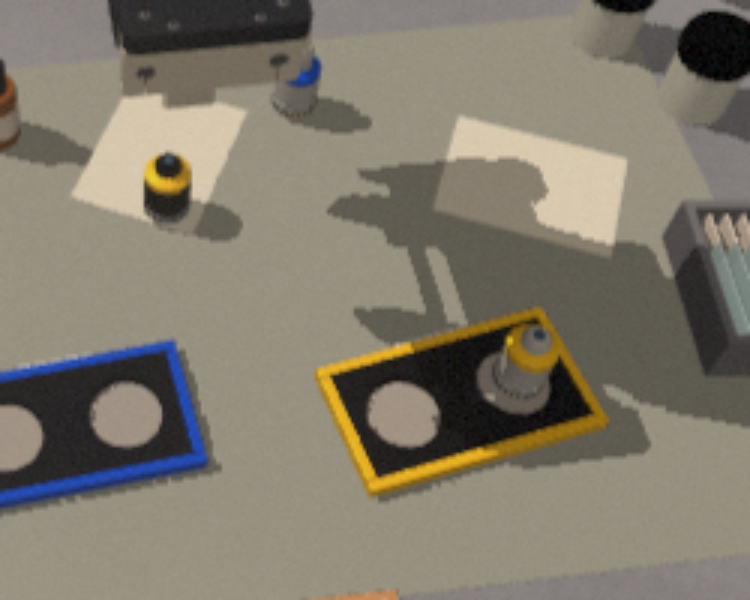

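View pics/w5.png

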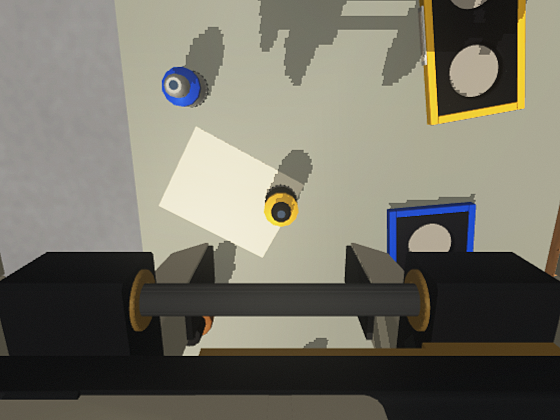

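Call:
{"op": "drive_tool", "data": {
  "plan": "0.001 0.001 0.015 0 0 0; 0.001 0.001 0.035 0 0 0; 0.001 0.001 0.055 0 0 0; 0.001 0.001 0.075 0 0 0; 0.001 0.001 0.093 0 0 0; 0.001 0.001 0.107 0 0 0; 0.001 0.001 0.117 0 0 0; 0.001 0.001 0.122 0 0 0; 0.001 0.001 0.124 0 0 0; 0.001 0.001 0.124 0 0 0"
}}

```text
time_s: 9.3
tool_pos: [0.4915, 0.058, 0.0066]
eef_rot: [-180.0, -0.0, 90.0]
wrist_force: [-0.7, 0.8, 0.4]
gripper_width: 0.0643
```

Call:
{"op": "drive_tool", "data": {
  "plan": "0 0 0 0 0 0; 0 0 0 0 0 0; 0 0 0 0 0 0; 0 0 0 0 0 0; 0 0 0 0 0 0; 0 0 0 0 0 0; 0 0 0 0 0 0; 0 0 0 0 0 0; 0 0 0 0 0 0; 0 0 0 0 0 0",
  "claw": -1
}}

```text
time_s: 10.13
tool_pos: [0.4914, 0.0577, 0.0069]
eef_rot: [180.0, -0.0, 90.0]
wrist_force: [-0.8, -0.7, 4.4]
gripper_width: 0.0254
```

Call:
{"op": "drive_tool", "data": {
  "plan": "0 0 -0.015 0 0 0; 0 0 -0.035 0 0 0; 0.005 0.007 -0.048 0 0 0; 0.019 0.029 -0.05 0 0 0; 0.038 0.056 -0.05 0 0 0; 0.057 0.083 -0.05 0 0 0; 0.076 0.111 -0.05 0 0 0; 0.09 0.132 -0.05 0 0 0; 0.098 0.1435 -0.05 0 0 0; 0.1 0.1465 -0.05 0 0 0"
}}

```text
time_s: 10.97
tool_pos: [0.6391, 0.1599, 0.0559]
eef_rot: [180.0, -0.0, 90.1]
wrist_force: [-0.4, 0.7, -2.1]
gripper_width: 0.0253
```

Call:
{"op": "drive_tool", "data": {
  "plan": "0 0 0 0 0 0; 0 0 0.008 0 0 0; 0 0 0.018 0 0 0; 0 0 0.028 0 0 0; 0 0 0.035 0 0 0; 0 0 0.039 0 0 0; 0 0 0.041 0 0 0; 0 0 0.042 0 0 0; 0 0 0.042 0 0 0; 0 0 0.042 0 0 0"
}}

```text
time_s: 11.8
tool_pos: [0.638, 0.1577, 0.0151]
eef_rot: [180.0, -0.0, 90.0]
wrist_force: [0.1, -0.4, 0.0]
gripper_width: 0.0257
```

```bash
python3 - <<'E'
from h import *
s,f=wframe(); print(s["tool_pos"],s["eef_rot"],s["wrist_force"],s["gripper_width"]); cv2.imwrite("pics/w6.png",f["color"])
E
```

```text
[0.6379821  0.15769364 0.01506117] [ 1.79964982e+02 -9.79369843e-03  8.99938651e+01] [ 0.12284336 -0.35914016  0.04313242] 0.025738771505890736
```

View pics/w6.png

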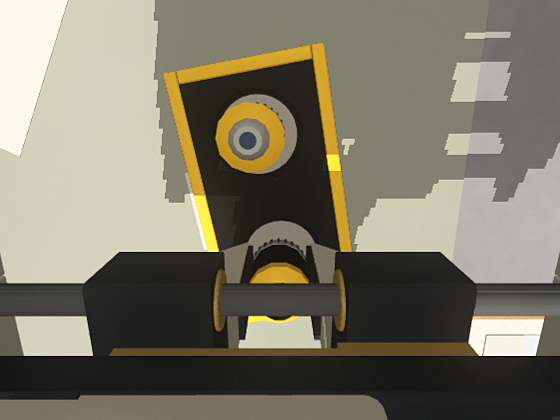

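Call:
{"op": "drive_tool", "data": {
  "plan": "0 0 0.001 0 0 0; 0 0 0.002 0 0 0; 0 0 0.003 0 0 0; 0 0 0.0035 0 0 0; 0 0 0.004 0 0 0; 0 0 0.004 0 0 0; 0 0 0.004 0 0 0; 0 0 0.004 0 0 0; 0 0 0.004 0 0 0; 0 0 0.004 0 0 0"
}}

```text
time_s: 12.68
tool_pos: [0.6377, 0.1577, 0.011]
eef_rot: [180.0, -0.0, 90.0]
wrist_force: [-3.0, -0.0, 5.4]
gripper_width: 0.0259
```

Call:
{"op": "drive_tool", "data": {
  "plan": "0 0 0 0 0 0; 0 0 0 0 0 0; 0 0 0 0 0 0; 0 0 0 0 0 0; 0 0 0 0 0 0; 0 0 -0.002 0 0 0; 0 0 -0.01 0 0 0; 0 0 -0.03 0 0 0; 0 0 -0.06 0 0 0; 0 0 -0.09 0 0 0",
  "claw": 0.2
}}

```text
time_s: 13.52
tool_pos: [0.6371, 0.1574, 0.1017]
eef_rot: [-179.9, 0.0, 90.0]
wrist_force: [0.4, -0.2, 0.8]
gripper_width: 0.055
```

Call:
{"op": "drive_tool", "data": {
  "plan": "-0.001 -0.02 -0.02 0 0 0; -0.003 -0.05 -0.03 0 0 0; -0.005 -0.08 -0.03 0 0 0; -0.007 -0.11 -0.03 0 0 0; -0.009 -0.14 -0.03 0 0 0; -0.011 -0.17 -0.03 0 0 0; -0.013 -0.195 -0.03 0 0 0; -0.014 -0.208 -0.03 0 0 0; -0.014 -0.214 -0.03 0 0 0; -0.014 -0.214 -0.03 0 0 0",
  "claw": 0.4
}}

```text
time_s: 14.35
tool_pos: [0.423, 0.1439, 0.1314]
eef_rot: [180.0, -0.1, 90.0]
wrist_force: [0.8, 0.2, 0.2]
gripper_width: 0.0642
```

```bash
python3 - <<'E'
from h import *
np.set_printoptions(precision=4,suppress=True)
viewer.grab_frame("scene")
s,f=wframe(); print(s["tool_pos"],s["eef_rot"]); blobs(f);cv2.imwrite("pics/w7.png",f["color"])
f=viewer.grab_frame("scene"); cv2.imwrite("pics/s7.png",cv2.resize(f["color"][130:330,250:500],None,fx=3,fy=3))
E
```

```text
[0.4243 0.144  0.1314] [179.9226  -0.054   90.0176]
yel [556.5517 106.8483] [553  92   7  29 145] [0.6177 0.2193]
yel [554.9061 195.1878] [549 180  11  30 245] [0.6301 0.1562]
blu [277.7916 204.6834] [262 191  33  34 499] [0.4243 0.149 ]
```

View pics/s7.png

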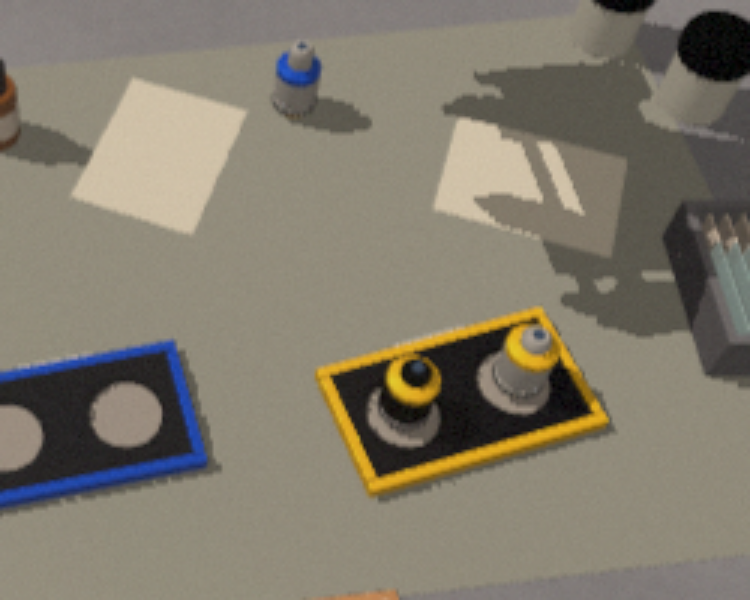

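View pics/w7.png

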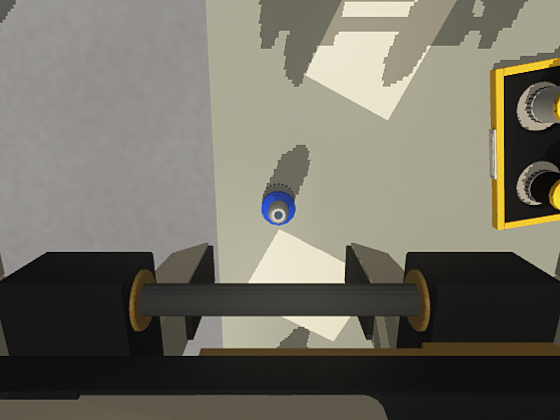

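Call:
{"op": "drive_tool", "data": {
  "plan": "0.001 0 0.015 0 0 0; 0.001 0 0.035 0 0 0; 0.001 0 0.055 0 0 0; 0.001 0 0.075 0 0 0; 0.001 0 0.093 0 0 0; 0.001 0 0.107 0 0 0; 0.001 0 0.117 0 0 0; 0.001 0 0.122 0 0 0; 0.001 0 0.124 0 0 0; 0.001 0 0.124 0 0 0"
}}

```text
time_s: 15.33
tool_pos: [0.4242, 0.1446, 0.0065]
eef_rot: [-180.0, 0.0, 90.0]
wrist_force: [-0.4, 0.5, 0.4]
gripper_width: 0.064
```

Call:
{"op": "drive_tool", "data": {
  "plan": "0 0 0 0 0 0; 0 0 0 0 0 0; 0 0 0 0 0 0; 0 0 0 0 0 0; 0 0 0 0 0 0; 0 0 0 0 0 0; 0 0 0 0 0 0; 0 0 0 0 0 0; 0 0 0 0 0 0; 0 0 0 0 0 0",
  "claw": -1
}}

```text
time_s: 16.17
tool_pos: [0.4237, 0.1448, 0.0069]
eef_rot: [180.0, -0.0, 90.0]
wrist_force: [-1.0, 0.1, 5.4]
gripper_width: 0.0256
```

Call:
{"op": "drive_tool", "data": {
  "plan": "0 0 -0.015 0 0 0; 0 0 -0.035 0 0 0; -0.007 0.01 -0.048 0 0 0; -0.025 0.039 -0.05 0 0 0; -0.045 0.069 -0.05 0 0 0; -0.065 0.1 -0.05 0 0 0; -0.085 0.131 -0.05 0 0 0; -0.105 0.162 -0.05 0 0 0; -0.12 0.186 -0.05 0 0 0; -0.1275 0.197 -0.05 0 0 0"
}}

```text
time_s: 17.0
tool_pos: [0.6237, 0.0136, 0.0565]
eef_rot: [179.9, 0.1, 89.8]
wrist_force: [-0.2, -0.3, -0.2]
gripper_width: 0.0256
```

Call:
{"op": "drive_tool", "data": {
  "plan": "0 0 0 0 0 0; 0 0 0.008 0 0 0; 0 0 0.018 0 0 0; 0 0 0.028 0 0 0; 0 0 0.035 0 0 0; 0 0 0.039 0 0 0; 0 0 0.041 0 0 0; 0 0 0.042 0 0 0; 0 0 0.042 0 0 0; 0 0 0.042 0 0 0"
}}

```text
time_s: 17.83
tool_pos: [0.6209, 0.0172, 0.0151]
eef_rot: [180.0, -0.0, 90.0]
wrist_force: [0.2, 0.4, -1.2]
gripper_width: 0.0255
```

```bash
python3 - <<'E'
from h import *
s,f=wframe(); print(s["tool_pos"],s["eef_rot"],s["wrist_force"],s["gripper_width"]); cv2.imwrite("pics/w8.png",f["color"])
E
```

```text
[0.62092211 0.01718855 0.01509041] [ 1.79964574e+02 -5.17707639e-03  8.99941159e+01] [ 0.177093    0.40761599 -1.22815717] 0.025513593744175816
```

View pics/w8.png

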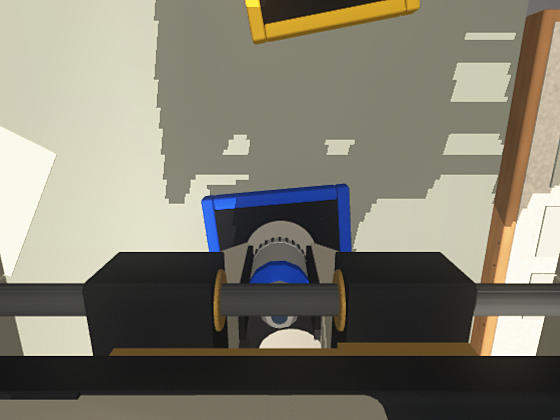

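Aligned over the well. Lower and release.

Call:
{"op": "drive_tool", "data": {
  "plan": "0 0 0.001 0 0 0; 0 0 0.002 0 0 0; 0 0 0.003 0 0 0; 0 0 0.0035 0 0 0; 0 0 0.004 0 0 0; 0 0 0.004 0 0 0; 0 0 0.004 0 0 0; 0 0 0.004 0 0 0; 0 0 0.004 0 0 0; 0 0 0.004 0 0 0"
}}

```text
time_s: 18.72
tool_pos: [0.6206, 0.0172, 0.0109]
eef_rot: [180.0, -0.0, 90.0]
wrist_force: [-2.5, -0.1, 6.0]
gripper_width: 0.0258
```

Call:
{"op": "drive_tool", "data": {
  "plan": "0 0 0 0 0 0; 0 0 0 0 0 0; 0 0 0 0 0 0; 0 0 0 0 0 0; 0 0 0 0 0 0; 0 0 -0.002 0 0 0; 0 0 -0.01 0 0 0; 0 0 -0.03 0 0 0; 0 0 -0.06 0 0 0; 0 0 -0.09 0 0 0",
  "claw": 0.2
}}

```text
time_s: 19.55
tool_pos: [0.62, 0.017, 0.1018]
eef_rot: [-179.9, 0.0, 90.0]
wrist_force: [2.2, -0.1, -0.2]
gripper_width: 0.0548
```

Call:
{"op": "drive_tool", "data": {
  "plan": "-0.012 -0.01 -0.02 0 0 0; -0.032 -0.025 -0.03 0 0 0; -0.052 -0.041 -0.03 0 0 0; -0.072 -0.057 -0.03 0 0 0; -0.092 -0.073 -0.03 0 0 0; -0.112 -0.089 -0.03 0 0 0; -0.127 -0.1 -0.03 0 0 0; -0.137 -0.108 -0.03 0 0 0; -0.1405 -0.111 -0.03 0 0 0; -0.1405 -0.111 -0.03 0 0 0",
  "claw": 0.4
}}

```text
time_s: 20.38
tool_pos: [0.5094, -0.1239, 0.1312]
eef_rot: [180.0, -0.0, 89.9]
wrist_force: [-0.9, -0.1, -0.2]
gripper_width: 0.0642
```

```bash
python3 - <<'E'
from h import *
np.set_printoptions(precision=4,suppress=True)
viewer.grab_frame("scene")
s,f=wframe(); print(s["tool_pos"],s["eef_rot"]); blobs(f);cv2.imwrite("pics/w9.png",f["color"])
E
```

```text
[ 0.5102 -0.1229  0.131 ] [179.9569  -0.0252  89.992 ]
blu [448.7195  10.8033] [431   0  44  23 549] [0.6206 0.0118]
blu [282.0211 207.7184] [266 194  34  34 522] [ 0.5133 -0.1203]
```

View pics/w9.png

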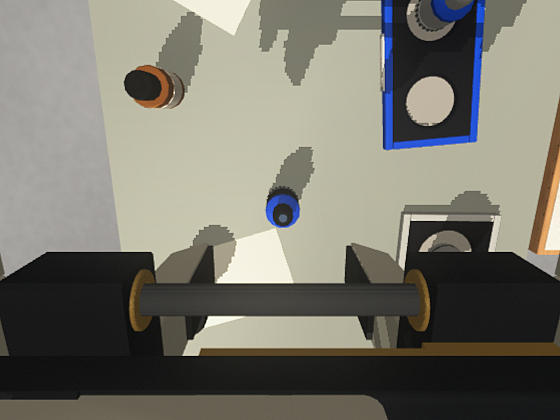

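Call:
{"op": "drive_tool", "data": {
  "plan": "0.001 0.001 0.015 0 0 0; 0.001 0.001 0.035 0 0 0; 0.001 0.001 0.055 0 0 0; 0.001 0.001 0.075 0 0 0; 0.001 0.001 0.093 0 0 0; 0.001 0.001 0.107 0 0 0; 0.001 0.001 0.117 0 0 0; 0.001 0.001 0.122 0 0 0; 0.001 0.001 0.124 0 0 0; 0.001 0.001 0.124 0 0 0"
}}

```text
time_s: 21.32
tool_pos: [0.511, -0.122, 0.0067]
eef_rot: [-180.0, -0.0, 90.0]
wrist_force: [-0.7, 0.1, -0.9]
gripper_width: 0.0642
```

Call:
{"op": "drive_tool", "data": {
  "plan": "0 0 0 0 0 0; 0 0 0 0 0 0; 0 0 0 0 0 0; 0 0 0 0 0 0; 0 0 0 0 0 0; 0 0 0 0 0 0; 0 0 0 0 0 0; 0 0 0 0 0 0; 0 0 0 0 0 0; 0 0 0 0 0 0",
  "claw": -1
}}

```text
time_s: 22.15
tool_pos: [0.511, -0.1224, 0.0069]
eef_rot: [180.0, 0.0, 90.0]
wrist_force: [-0.0, -0.8, 3.3]
gripper_width: 0.0256
```

Call:
{"op": "drive_tool", "data": {
  "plan": "0 0 -0.015 0 0 0; 0 0 -0.035 0 0 0; 0.005 0.007 -0.048 0 0 0; 0.015 0.023 -0.05 0 0 0; 0.029 0.043 -0.05 0 0 0; 0.043 0.064 -0.05 0 0 0; 0.057 0.085 -0.05 0 0 0; 0.069 0.103 -0.05 0 0 0; 0.0755 0.1125 -0.05 0 0 0; 0.0775 0.1155 -0.05 0 0 0"
}}

```text
time_s: 22.98
tool_pos: [0.6271, -0.043, 0.0561]
eef_rot: [-180.0, -0.0, 90.1]
wrist_force: [-0.0, 0.3, -2.1]
gripper_width: 0.0258
```

Call:
{"op": "drive_tool", "data": {
  "plan": "0 0 0 0 0 0; 0 0 0.008 0 0 0; 0 0 0.018 0 0 0; 0 0 0.028 0 0 0; 0 0 0.035 0 0 0; 0 0 0.039 0 0 0; 0 0 0.041 0 0 0; 0 0 0.042 0 0 0; 0 0 0.042 0 0 0; 0 0 0.042 0 0 0"
}}

```text
time_s: 23.82
tool_pos: [0.6264, -0.0448, 0.015]
eef_rot: [180.0, -0.0, 90.0]
wrist_force: [-0.2, -0.9, -1.2]
gripper_width: 0.0255
```

```bash
python3 - <<'E'
from h import *
s,f=wframe(); print(s["tool_pos"],s["eef_rot"],s["wrist_force"],s["gripper_width"]); cv2.imwrite("pics/w10.png",f["color"])
E
```

```text
[ 0.62641834 -0.0448219   0.01501421] [ 1.79970309e+02 -4.47435800e-03  8.99951955e+01] [-0.15032615 -0.9431718  -1.23900368] 0.025491665030236654
```

View pics/w10.png

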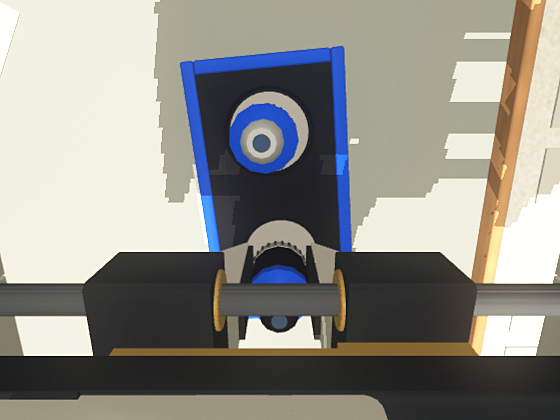

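Call:
{"op": "drive_tool", "data": {
  "plan": "0 0 0.001 0 0 0; 0 0 0.002 0 0 0; 0 0 0.003 0 0 0; 0 0 0.0035 0 0 0; 0 0 0.004 0 0 0; 0 0 0.004 0 0 0; 0 0 0.004 0 0 0; 0 0 0.004 0 0 0; 0 0 0.004 0 0 0; 0 0 0.004 0 0 0"
}}

```text
time_s: 24.7
tool_pos: [0.6261, -0.0448, 0.011]
eef_rot: [180.0, -0.0, 90.0]
wrist_force: [-2.2, 0.2, 5.7]
gripper_width: 0.0253
```

Call:
{"op": "drive_tool", "data": {
  "plan": "0 0 0 0 0 0; 0 0 0 0 0 0; 0 0 0 0 0 0; 0 0 0 0 0 0; 0 0 0 0 0 0; 0 0 -0.002 0 0 0; 0 0 -0.01 0 0 0; 0 0 -0.03 0 0 0; 0 0 -0.06 0 0 0; 0 0 -0.09 0 0 0",
  "claw": 0.2
}}

```text
time_s: 25.53
tool_pos: [0.6255, -0.045, 0.1017]
eef_rot: [-179.9, 0.0, 90.0]
wrist_force: [0.8, -0.5, 0.5]
gripper_width: 0.0552
```

Call:
{"op": "drive_tool", "data": {
  "plan": "-0.013 -0.015 -0.02 0 0 0; -0.035 -0.042 -0.03 0 0 0; -0.058 -0.07 -0.03 0 0 0; -0.081 -0.098 -0.03 0 0 0; -0.104 -0.126 -0.03 0 0 0; -0.127 -0.153 -0.03 0 0 0; -0.145 -0.174 -0.03 0 0 0; -0.155 -0.186 -0.03 0 0 0; -0.1585 -0.1905 -0.03 0 0 0; -0.1585 -0.1905 -0.03 0 0 0",
  "claw": 0.6
}}

```text
time_s: 26.37
tool_pos: [0.435, -0.2042, 0.1314]
eef_rot: [180.0, 0.0, 89.9]
wrist_force: [-0.2, 1.1, 0.1]
gripper_width: 0.0736
```

```bash
python3 - <<'E'
from h import *
np.set_printoptions(precision=4,suppress=True)
t=viewer.grab_frame("top"); cv2.imwrite("pics/t11.png",t["color"])
print(atz(t,(431,288),.054))
s,f=wframe(); print(s["tool_pos"],s["eef_rot"],s["joint_vel"]);cv2.imwrite("pics/w11.png",f["color"])
for n in ("eyepiece",):
    for q in (f,): print([(d["confidence"],d["location"],atz(q,d["location"],0)[:2]) for d in nets.spot_point(n,q)])
E
```

```text
[ 0.4326 -0.2032  0.054 ]
[ 0.4362 -0.2032  0.1313] [179.9304  -0.0093  89.9616] [-1.2221  0.9885 -1.1262 -0.94   -0.2504 -0.1718 -0.472 ]
[(0.79, [277.6, 198.6], array([ 0.436, -0.203]))]
```

View pics/w11.png

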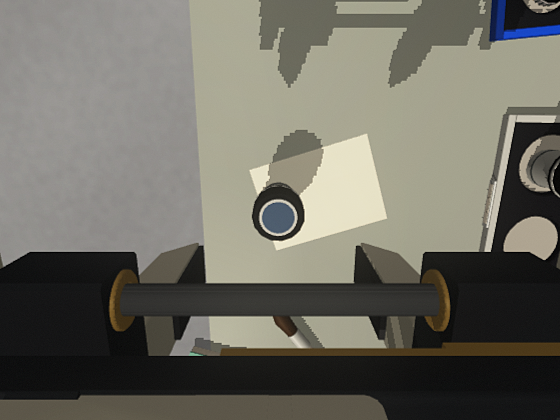

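View pics/t11.png

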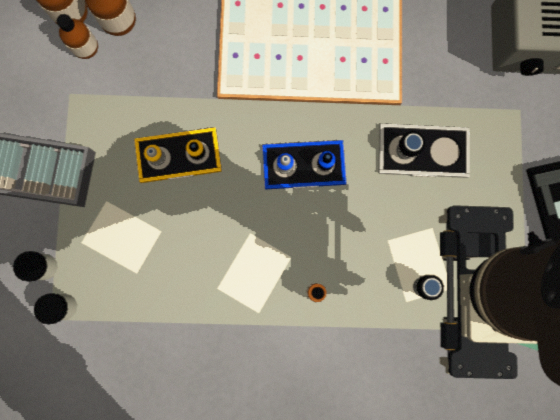

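Call:
{"op": "drive_tool", "data": {
  "plan": "0 0 0.015 0 0 0; 0 0 0.033 0 0 0; 0 0 0.051 0 0 0; 0 0 0.068 0 0 0; 0 0 0.083 0 0 0; 0 0 0.095 0 0 0; 0 0 0.103 0 0 0; 0 0 0.107 0 0 0; 0 0 0.109 0 0 0; 0 0 0.109 0 0 0"
}}

```text
time_s: 27.35
tool_pos: [0.436, -0.2031, 0.0216]
eef_rot: [-180.0, -0.0, 90.0]
wrist_force: [0.2, 0.0, -0.1]
gripper_width: 0.0734
```

Call:
{"op": "drive_tool", "data": {
  "plan": "0 0 0 0 0 0; 0 0 0 0 0 0; 0 0 0 0 0 0; 0 0 0 0 0 0; 0 0 0 0 0 0; 0 0 0 0 0 0; 0 0 0 0 0 0; 0 0 0 0 0 0; 0 0 0 0 0 0; 0 0 0 0 0 0",
  "claw": -1
}}

```text
time_s: 28.18
tool_pos: [0.4357, -0.2033, 0.0218]
eef_rot: [180.0, -0.0, 90.0]
wrist_force: [-0.2, 0.7, 4.6]
gripper_width: 0.0377
```

Call:
{"op": "drive_tool", "data": {
  "plan": "0 0 -0.015 0 0 0; 0 0 -0.035 0 0 0; -0.003 0.015 -0.048 0 0 0; -0.009 0.045 -0.05 0 0 0; -0.015 0.08 -0.05 0 0 0; -0.021 0.115 -0.05 0 0 0; -0.027 0.15 -0.05 0 0 0; -0.033 0.183 -0.05 0 0 0; -0.037 0.207 -0.05 0 0 0; -0.039 0.217 -0.05 0 0 0"
}}

```text
time_s: 29.02
tool_pos: [0.6559, -0.2419, 0.071]
eef_rot: [179.9, 0.0, 90.1]
wrist_force: [0.5, 0.1, -1.2]
gripper_width: 0.0375
```

Call:
{"op": "drive_tool", "data": {
  "plan": "0 0 0 0 0 0; 0 0 0.008 0 0 0; 0 0 0.018 0 0 0; 0 0 0.028 0 0 0; 0 0 0.034 0 0 0; 0 0 0.037 0 0 0; 0 0 0.038 0 0 0; 0 0 0.038 0 0 0; 0 0 0.038 0 0 0; 0 0 0.038 0 0 0"
}}

```text
time_s: 29.85
tool_pos: [0.653, -0.2425, 0.0343]
eef_rot: [180.0, 0.0, 90.0]
wrist_force: [-0.6, -0.1, -1.2]
gripper_width: 0.0376
```

```bash
python3 - <<'E'
from h import *
s,f=wframe(); print(s["tool_pos"],s["eef_rot"],s["wrist_force"],s["gripper_width"]); cv2.imwrite("pics/w12.png",f["color"])
f=viewer.grab_frame("scene"); cv2.imwrite("pics/s12.png",cv2.resize(f["color"][180:380,60:310],None,fx=3,fy=3))
E
```

```text
[ 0.6529726  -0.24248534  0.0342737 ] [1.79950065e+02 1.33848693e-02 8.99946240e+01] [-0.57990381 -0.14785398 -1.18725615] 0.03757337184432247
```

View pics/w12.png

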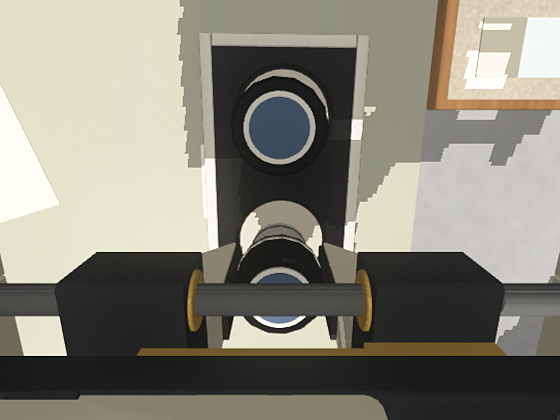

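View pics/s12.png

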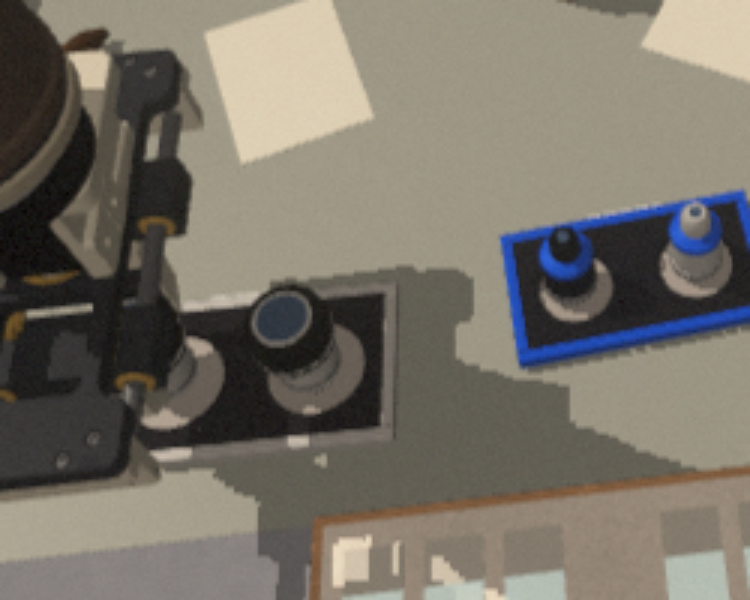

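Call:
{"op": "drive_tool", "data": {
  "plan": "0 0 0.002 0 0 0; 0 0 0.004 0 0 0; 0 0 0.0055 0 0 0; 0 0 0.0065 0 0 0; 0 0 0.0075 0 0 0; 0 0 0.008 0 0 0; 0 0 0.008 0 0 0; 0 0 0.008 0 0 0; 0 0 0.008 0 0 0; 0 0 0.008 0 0 0"
}}

```text
time_s: 30.78
tool_pos: [0.6526, -0.2423, 0.026]
eef_rot: [180.0, -0.0, 90.0]
wrist_force: [-2.3, 0.5, 4.6]
gripper_width: 0.0376
```

Call:
{"op": "drive_tool", "data": {
  "plan": "0 0 0 0 0 0; 0 0 0 0 0 0; 0 0 0 0 0 0; 0 0 0 0 0 0; 0 0 0 0 0 0; 0 0 -0.002 0 0 0; 0 0 -0.01 0 0 0; 0 0 -0.03 0 0 0; 0 0 -0.06 0 0 0; 0 0 -0.09 0 0 0",
  "claw": 0.5
}}

```text
time_s: 31.62
tool_pos: [0.652, -0.2422, 0.1167]
eef_rot: [-179.9, -0.0, 90.0]
wrist_force: [-0.3, 0.1, 0.9]
gripper_width: 0.0688
```

Call:
{"op": "drive_tool", "data": {
  "plan": "0 -0.02 -0.02 0 0 0; 0 -0.05 -0.04 0 0 0; 0 -0.08 -0.06 0 0 0; 0 -0.11 -0.06 0 0 0; 0 -0.14 -0.06 0 0 0; 0 -0.17 -0.06 0 0 0; 0 -0.19 -0.06 0 0 0; 0 -0.2 -0.06 0 0 0; 0 -0.2 -0.06 0 0 0; 0 -0.2 -0.06 0 0 0"
}}

```text
time_s: 32.45
tool_pos: [0.4538, -0.2423, 0.1764]
eef_rot: [179.9, 0.0, 90.0]
wrist_force: [1.2, 0.5, 0.2]
gripper_width: 0.0689
```

```bash
python3 - <<'E'
from h import *
np.set_printoptions(precision=4,suppress=True)
for n in ("scene","top"):
    f=viewer.grab_frame(n); im=f["color"]
    c=im[220:340,80:470] if n=="scene" else im[110:310,120:480]
    cv2.imwrite(f"pics/{n}13.png",cv2.resize(c,None,fx=2.05,fy=2.05,interpolation=cv2.INTER_CUBIC))
    for k in "objective_yellow_black objective_yellow_bright objective_blue_black objective_blue_bright eyepiece stored_eyepiece oil_bottle".split():
        r=nets.spot_point(k,f)
        print(n,k,[(round(d["confidence"],2),atz(f,d["location"],0 if k=="oil_bottle" else .004)[:2]) for d in r[:2]])
E
```

```text
scene objective_yellow_black [(0.66, array([0.6445, 0.1491]))]
scene objective_yellow_bright [(0.9, array([0.6314, 0.2236]))]
scene objective_blue_black [(0.77, array([ 0.6262, -0.0495]))]
scene objective_blue_bright []
scene eyepiece [(0.79, array([ 0.6505, -0.2466]))]
scene stored_eyepiece [(0.88, array([ 0.6501, -0.1758]))]
scene oil_bottle [(0.96, array([ 0.4224, -0.0354]))]
top objective_yellow_black [(0.7, array([0.6346, 0.1586]))]
top objective_yellow_bright []
top objective_blue_black [(0.65, array([ 0.6186, -0.0455]))]
top objective_blue_bright [(0.62, array([0.6171, 0.0157]))]
top eyepiece [(0.89, array([ 0.6529, -0.2418]))]
top stored_eyepiece [(0.96, array([ 0.6517, -0.1828]))]
top oil_bottle [(0.74, array([ 0.4198, -0.0364]))]
```

View pics/scene13.png

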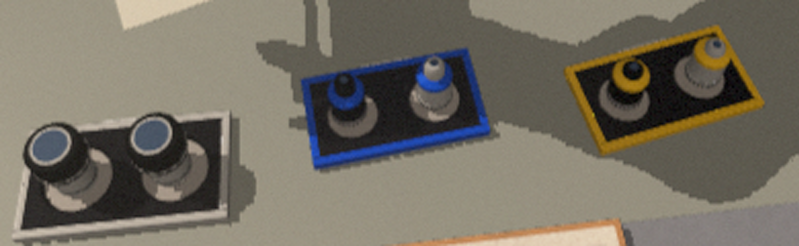

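View pics/top13.png

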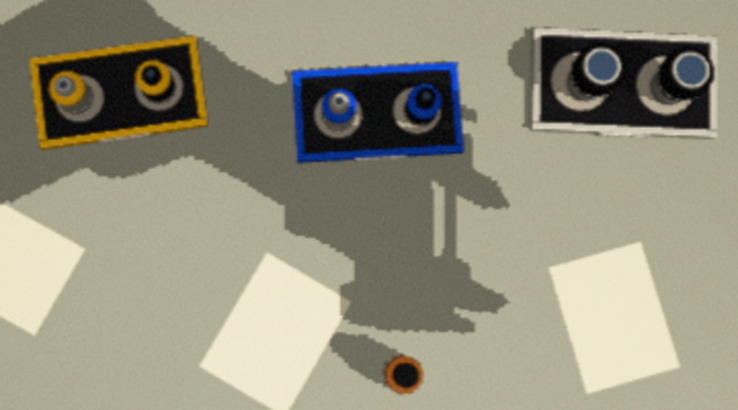

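```bash
python3 - <<'E'
from h import *
np.set_printoptions(precision=4,suppress=True)
f=viewer.grab_frame("top"); W={"yb":(.638,.158),"ym":(.6275,.2195),"bb":(.6265,-.0445),"bm":(.621,.0174)}
im=f["color"].copy()
for k,(x,y) in W.items():
    p=proj(f,(x,y,.040)); 
    r=[proj(f,(x+.013*np.cos(a),y+.013*np.sin(a),.037)) for a in np.linspace(0,6.283,40)]
    cv2.polylines(im,[np.round(np.array(r)*16).astype(np.int32)],True,(0,0,255),1,cv2.LINE_AA,4)
cv2.imwrite("pics/chk.png",cv2.resize(im[120:195,130:350],None,fx=3.6,fy=3.6,interpolation=cv2.INTER_CUBIC))
E
```

```text
(no output)
```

View pics/chk.png

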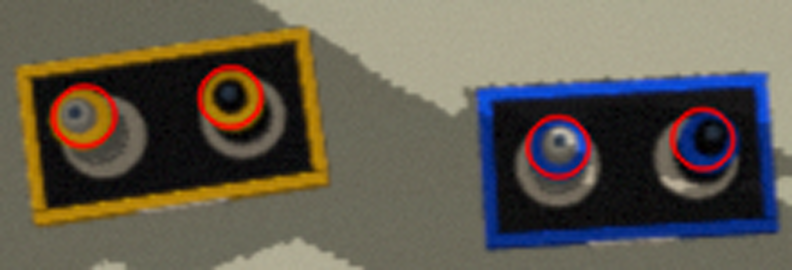

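All four rings sit where an upright, centred objective should project (within about 2 mm).

```bash
python3 -c "
from station import order,readout
print(readout.state()['time_s'],order.job_done())"
```

```text
the job is handed in; nothing more can be done
33.3 None
```

All five optics are sorted, and I handed the job in at 33.3 s of the 125 s allowed. The two yellow-ringed objectives are in the yellow tray, the two blue-ringed ones in the blue tray, and the loose eyepiece is in the free eyepiece well. Each was lowered until it touched the well floor, then released.

**Last checks:**
- **Objectives:** in the final top and scene pictures all four stand upright in their own wells. In the top picture their rings lie within about 2 mm of where a centred, seated objective should appear.
- **Eyepiece:** the network's top-view position is within about 1 mm of the well centre.
- **Stored eyepiece:** its network position matches the start to about 2 mm in both views.
- **Oil bottle:** its network position moved about 2 mm (top view) to 4 mm (scene view) between readings. The arm was never near it, so I take this as network noise.

**Disagreements:**
- **Networks on the objectives:** a few readings were up to about 11 mm from the well centre. The scene view put the yellow-ringed black objective about 11 mm off, and the top view put the blue-ringed black one about 8 mm off. The other view and the ring check contradicted these, so I did not move anything.
- **Missed detections:** the networks missed the blue-ringed bright objective in the scene view and the yellow-ringed bright one in the top view. Both are plainly visible in the pictures.

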